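# Hang the bench bracket and park the hotspot on it

## Task

Pick up the loose aluminium shelf bracket, hook its two claws into the upper slots of the stand's uprights and press it down until it is fully home and the orange spring catch has snapped out over it. Then lay the black hotspot flat on the bracket's tray. Leave everything else on the bench where it lies.

Things in the scene. Friction and masses are not known exactly. Their poses are not given: they have to be found in the camera images.
- stand: Fixed stand, dark base 170 mm wide, two grey slotted uprights 205 mm tall, 30 mm wide, 5 mm thick, centred at y = +-45 mm, joined at the top, a black catch housing between, behind their face. Origin at bench height, midway, in the plane of the uprights' front face. x points out of the back: the bracket hangs on the -x side and its claws enter along +x; z up.
- slot_l (a point): Centre of the upper slot of the upright at y = +45 mm, in its front face, 170 mm above the bench. Each upright has two through slots, 14 mm wide and 40 mm high: the upper (to be used), z 150 to 190 mm, and a lower, z 80 to 120 mm. Nothing lies behind them.
- slot_r (a point): The same for the upright at y = -45 mm.
- seat (a point): Point on the stand, axes as the stand's, at (0, 0, 88 mm): where the bracket's origin lies, axes parallel, when it is fully home. To enter the slots the bracket's origin must be about 27 mm (24 to 31) higher. Lowered from there, its crossbar meets the catch about 12 mm above home; then it must be pressed.
- catch (a joint): Orange spring catch, 14 mm wide, between the uprights: 0 m = out, 0.010 = pushed back. Out, its nose stands 7 mm proud of the uprights' face; flat underside at z = 170.5 mm, top slopes up to 183 mm; an orange pin shows at the back. The bracket's crossbar pressed down on the slope drives it back (about 5 to 10 N down; its own weight is not enough); past it, the nose snaps out over the bar.
- bracket: Loose aluminium shelf bracket, 0.27 to 0.36 kg, standing on its tray. Origin: at the underside, midway along the back plate's rear face; x points out of the claws' side, z up. Back plate 5 mm thick, 120 wide, 80 high, with a 36 mm wide window under its crossbar (z 74 to 80 mm). Two claws at y = +-45 mm. Centre of mass about 30 mm in front of the rear face.
- claw_l (a point): Foot of the claw at y = +45 mm, at (11, 45, 42) mm in the bracket's frame. Claws are 8 mm wide: a neck runs 14 mm back from the plate, z 62 to 70 mm, and a tooth (x 8 to 14 mm) hangs from its end down to z = 42 mm; 8 mm between plate and tooth, so it hangs with up to 3 degrees of droop.
- claw_r (a point): The same for the claw at y = -45 mm.
- rib (a point): Middle of the top edge of the bracket's blue upright rib, at (-27.5, 0, 100) mm in its frame. The rib is the grip: 10 mm thick (y), x -45 to -10 mm, standing on the tray up to z = 100 mm; its top edge can be pressed on.
- tray (a point): Middle of the free part of the bracket's tray top, at (-104, 0, 3) mm in its frame. The tray, dark on top, is 3 mm thick, 110 mm wide, from the plate to x = -165 mm, where a 3 mm thick lip rises to z = 12 mm. The hotspot belongs here, between rib and lip.
- hotspot: Loose black box-shaped hotspot lying flat, 92 mm (x) x 58 mm (y) x 22 mm, 0.11 to 0.23 kg, with a white label on top. Origin under its centre, z up. It fits the tray with its length along the bracket's x.
- chassis: Bystander, leave alone: opened grey hotspot chassis, 100 x 60 x 12 mm, with green board and metal shield showing; origin under its centre
- dish: Bystander, leave alone: small open steel screw dish, 70 mm across, 22 mm high; origin under its centre
- driver: Bystander, leave alone: screwdriver with red handle, 160 mm long, lying flat; origin at its underside
- battery: Bystander, leave alone: flat blue battery pack, 62 x 46 x 9 mm; origin under its centre
- flux: Bystander, leave alone: small amber bottle, 36 mm across, 70 mm tall; origin under its centre
- tweezers: Bystander, leave alone: steel tweezers, 110 mm long, 4 mm high; origin under the middle
Mind the look-alikes: they are no part of the job. Leave any yellow look-alike of the stand alone.

How it is judged:
By the outcome, as a careful person would: the job done as asked, in the order asked, and still so for the second after the job is handed in, with the robot touching nothing.
It also fails if it takes over 66 s, if anything falls off the work surface, if the arm or the gripper's body presses on something with over 40 N, if the wrist force passes 120 N, or if a joint passes its speed limit or range.

## Robot

A 6-joint arm with a two-finger parallel gripper is mounted at the origin on the work surface. World frame = base frame: x ahead of the robot, y to its left, z up, the work surface at z = 0. Lengths are in m, angles in rad, forces in N, time in s.
With the tool pointing down it reaches from about 0.35 to 0.775 m from the base axis. Payload 7.3 kg.
Tool frame: the origin (TCP) lies at the very end of the fingers, on their centre line; the grasp point (between the pads) lies 19 mm behind it (robot.tcp_to_grasp is the z of the grasp point in the tool frame, in m); z points along the fingers, y is the line along which they close (so a half turn about z gives the same grasp; the last joint's range is limited). The gripper opens to 92 mm and grips with 3 to 60 N. Pads are 19 mm wide; open, the fingers measure 130 mm over their backs; the gripper's body (75 mm by 190 mm) begins 47 mm behind the grasp point.
Start: joints at [-1.297, 0.342, 1.524, -0, 1.275, -0.146], TCP at [0.214, -0.479, 0.227] pointing down, gripper open.
Joint ranges: [-2.53, 2.53], [-0.77, 2.02], [0.04, 2.7], [-1, 4.14], [0.28, 2.66], [-3.11, 3.11]. Speed limits (rad/s): [2.57, 2.57, 3.14, 3.14, 3.14, 3.14].

## Interface

Orientations are given as [roll, pitch, yaw] about the fixed x, y, z axes, in that order (R = Rz(yaw) Ry(pitch) Rx(roll)).
In Python, from cell import monitor, read_camera, get_calibration, job, robot gives the robot as it stands. The module is installed in compiled form; this text tells all that it offers.
- The arm moves only by the tool send_rows, never from a script. Its argument "targets" is a list of rows, each an object with "translation": the shift along the tool's x, y, z in cm, a list of three; "spin": the turn about the tool's z in degrees; "jaw": the opening, from 0 (shut) to 1 (fully open). A call has exactly 5 rows; each row is the pose to reach, as a shift and turn from the pose commanded when the call began, along the tool's axes at that moment; what a row does not reach only later rows make up. A row lasts 1/10 s, in which the tool goes at most 50 mm and 8.59 degrees, less where a joint would pass 70% of its speed; a pose out of reach is approached as far as the arm can. A call with a gripper value outside its range is refused whole. The fingers move at their own pace and stop on an object; "force" is the grip in N (left out, the last holds). Time passes only in rows, so rows that repeat a pose let the fingers close, or fill a call up. It gives the time, the measured TCP pose, the force, the opening and the grip force at its end, in the units of the state.
- monitor.observe(): the state, without advancing time (a new reading comes with each control period).
- read_camera(name): name is "side" or "top"; returns (picture, depth): 400x640x3 uint8, red, green, blue; 400x640 float32, m along the optical axis (not along the pixel's ray), 0 where there is no reading.
- get_calibration(name): a dict with "intrinsics" (3x3 intrinsics, pixels), "D" ([k1, k2, p1, p2, k3] as OpenCV has them; the pictures are not rectified), "origin" and "orientation" of the camera in the world. Camera axes: x right, y up, looking along -z (the intrinsics and any distortion apply to the point x, -y, -z); pixel columns grow to the right and rows downward; lengths in m; the calibration is good to about 2 mm. A picture is of the moment at which its call begins. get_calibration takes no time and is no camera call.
- job.hand_in(): hands the job in; it is judged then, once.
The state is a dict: "time": time; "qpos": joint angles; "qvel": joint speeds; "joint_efforts": joint torques, N m; "tool_pos": TCP position; "tool_rot": TCP orientation; "contact_force": force on the tool from outside, world axes, zero at the start; "torque": the same for the moment, N m; "opening": finger opening in m; "grip_force": force on a finger pad.
Only numpy, scipy, OpenCV 4.12 (cv2) and the standard library are available. Lean on these libraries where they do the work, as an engineer would, in place of code of your own. Each camera call takes 0.05 s, during which the arm holds its last target. There are 200 camera calls.

## Working session

There is one attempt and no reset: what is moved stays moved. The work goes in short steps, Python scripts to look and compute and a tool call to move; the robot and the scene stay as the last step left them, time stands still between calls to the robot, and variables do not carry over. Pictures are saved under pics/ and viewed, at most 11 in all, crops included, and the job is handed in when it is done.

Besides the shell and the picture viewer there is one more tool, called after "Call:" as name([rows], argument=value, ...), one row to a line, values as JSON. send_rows: Moves the arm, as the interface text tells. Its arguments: {"type":"object","properties":{"targets":{"type":"array"},"force":{"type":"number"}},"required":["targets"]}

```bash
mkdir -p pics; cat > h.py <<'E'
import numpy as np, cv2
from scipy.spatial.transform import Rotation as Rn
from cell import monitor, read_camera, get_calibration, job, robot
def Rc(c):
    o=np.array(c["orientation"],float)
    if o.shape==(3,3): return o
    return Rn.from_euler('xyz',o).as_matrix()
def cloud(name,d):
    c=get_calibration(name); K=np.array(c["intrinsics"]); D=np.array(c["D"],float)
    h,w=d.shape; u,v=np.meshgrid(np.arange(w),np.arange(h))
    p=cv2.undistortPoints(np.stack([u,v],-1).reshape(-1,1,2).astype(float),K,D).reshape(h,w,2)
    P=np.stack([p[...,0]*d,-p[...,1]*d,-d],-1)
    W=P@Rc(c).T+np.array(c["origin"]); W[d<=0]=np.nan
    return W
def snap(name,tag):
    im,d=read_camera(name); cv2.imwrite(f"pics/{tag}.png",im[...,::-1]); np.savez(f"{tag}.npz",im=im,d=d); return im,d,cloud(name,d)
E
python3 - <<'E'
from h import *
for n in("side","top"):
    c=get_calibration(n);print(n,c)
    im,d,W=snap(n,n+"0");print(np.mean(d>0))
print(monitor.observe())
E
```

```text
side {'intrinsics': array([[394.99803584,   0.        , 319.57252219],
       [  0.        , 394.99803584, 201.57937347],
       [  0.        ,   0.        ,   1.        ]]), 'D': array([-0.03701713,  0.        ,  0.        ,  0.        ,  0.        ]), 'origin': array([0.46010992, 1.03270763, 0.73452174]), 'orientation': array([ 1.03337117e+00, -2.15068578e-03, -3.10407785e+00])}
0.99616796875
top {'intrinsics': array([[487.21909881,   0.        , 322.28155365],
       [  0.        , 487.21909881, 198.93047722],
       [  0.        ,   0.        ,   1.        ]]), 'D': array([-0.14905843,  0.        ,  0.        ,  0.        ,  0.        ]), 'origin': array([0.23402393, 0.00742207, 1.64646085]), 'orientation': array([ 0.15875762, -0.00820654, -1.57539862])}
0.9960703125
{'time': 0.1, 'qpos': array([-1.29699373e+00,  3.42665727e-01,  1.52490469e+00, -6.11413179e-06,
        1.27540127e+00, -1.45998073e-01]), 'qvel': array([-0.0012523 , -0.00376468, -0.00444823, -0.00057607, -0.00033317,
        0.00047273]), 'joint_efforts': array([ 1.97006746e-03, -4.32002413e+01, -2.44696105e+01,  7.18766288e-02,
        5.26052120e-02, -5.21316963e-05]), 'tool_pos': array([ 0.21390086, -0.47905901,  0.22611374]), 'tool_rot': array([-3.14022744e+00, -1.94836759e-04,  4.19802322e-01]), 'contact_force': array([-0.50119906,  1.16661038, -0.17402547]), 'torque': array([-0.00116088, -0.03474761, -0.01522926]), 'grip_force': 0.0, 'opening': 0.09182067922016958}
```

View pics/top0.png

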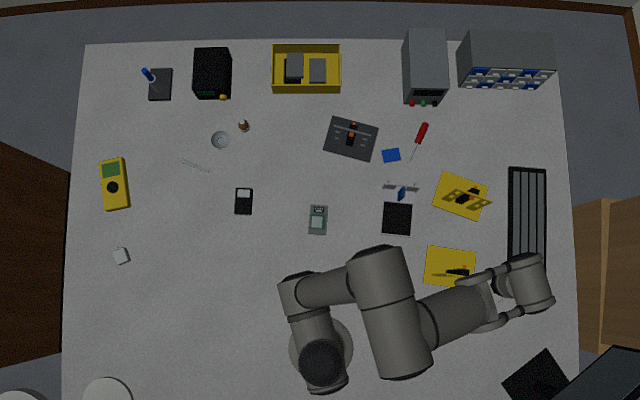

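View pics/side0.png

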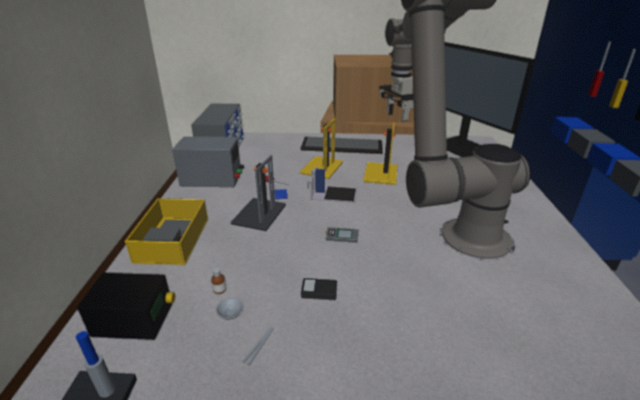

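```bash
python3 - <<'E'
from h import *
z=np.load("top0.npz");im=z["im"];W=cloud("top",z["d"])
s=np.load("side0.npz");ims=s["im"]
a=cv2.resize(im[105:245,225:425,::-1],(800,560),interpolation=cv2.INTER_CUBIC)
b=cv2.resize(ims[140:240,220:370,::-1],(600,400),interpolation=cv2.INTER_CUBIC)
cv2.imwrite("pics/ta.png",np.clip(a*1.6,0,255));cv2.imwrite("pics/sb.png",np.clip(b*1.5,0,255))
for nm,im,W in(("top",im,W),("side",ims,cloud("side",s["d"]))):
    hsv=cv2.cvtColor(im,cv2.COLOR_RGB2HSV);print(nm)
    for n,lo,hi in(("blue",(105,110,40),(125,255,255)),("orange",(3,150,100),(14,255,255))):
        m=cv2.inRange(hsv,lo,hi);k,l,st,c=cv2.connectedComponentsWithStats(m)
        for i in range(1,k):
            if st[i,4]>=4:
                P=W[l==i];print(n,c[i].round(1),st[i,4],np.nanmin(P,0).round(3),np.nanmax(P,0).round(3),np.nanmedian(P,0).round(3))
E
```

```text
top
blue [146.8  73.7] 72 [ 0.887  0.569 -0.005] [0.979 0.634 0.184] [0.895 0.576 0.156]
blue [479.4  70.6] 102 [ 0.9   -0.561  0.122] [ 0.91  -0.507  0.179] [ 0.904 -0.531  0.158]
blue [528.2  72.4] 98 [ 0.9   -0.735  0.121] [ 0.909 -0.68   0.18 ] [ 0.903 -0.702  0.16 ]
blue [505.2  78.8] 81 [ 0.9   -0.677  0.06 ] [ 0.909 -0.62   0.126] [ 0.903 -0.642  0.098]
blue [484.6  84.4] 75 [ 0.899 -0.618  0.004] [ 0.908 -0.564  0.069] [ 0.903 -0.584  0.042]
blue [530.2  85.7] 67 [ 0.899 -0.796  0.003] [ 0.909 -0.733  0.072] [ 0.903 -0.757  0.044]
blue [390.7 154.7] 219 [ 0.625 -0.279 -0.004] [ 0.678 -0.216  0.019] [ 0.651 -0.246  0.009]
blue [401.  192.9] 61 [ 0.49  -0.272  0.007] [ 0.52  -0.26   0.107] [ 0.504 -0.265  0.095]
orange [353.7 123. ] 7 [ 0.706 -0.116  0.012] [ 0.768 -0.103  0.182] [ 0.71  -0.106  0.181]
orange [351.  134.1] 16 [ 0.67  -0.103  0.172] [ 0.682 -0.09   0.189] [ 0.674 -0.097  0.179]
orange [474.6 186.8] 5 [ 0.502 -0.482  0.177] [ 0.508 -0.479  0.182] [ 0.505 -0.481  0.179]
orange [471.2 197.3] 13 [ 0.468 -0.472  0.17 ] [ 0.476 -0.462  0.187] [ 0.473 -0.467  0.18 ]
or
[... 1591 characters left out ...]
.818 -0.876 -0.256] [-0.823 -0.888 -0.27 ]
blue [280.4 193.9] 105 [ 0.629 -0.276 -0.002] [ 0.676 -0.211  0.014] [ 0.652 -0.236  0.007]
blue [ 86.7 347.2] 398 [ 0.889  0.421 -0.003] [1.053 0.59  0.18 ] [0.894 0.585 0.152]
orange [329.4 129.2] 14 [ 0.47  -1.312 -0.122] [ 0.482 -0.459  0.181] [ 0.477 -0.47   0.175]
orange [384.9 132.8] 9 [ 0.138 -1.273 -0.134] [ 0.263 -0.427  0.18 ] [ 0.256 -0.436  0.176]
orange [264.1 170.1] 15 [ 0.672 -0.1    0.168] [ 0.683 -0.086  0.181] [ 0.678 -0.092  0.177]
orange [216.5 279.3] 24 [0.746 0.274 0.042] [0.759 0.282 0.05 ] [0.752 0.277 0.044][ WARN:0@1.069] global loadsave.cpp:1063 imwrite_ Unsupported depth image for selected encoder is fallbacked to CV_8U.
```

View pics/ta.png

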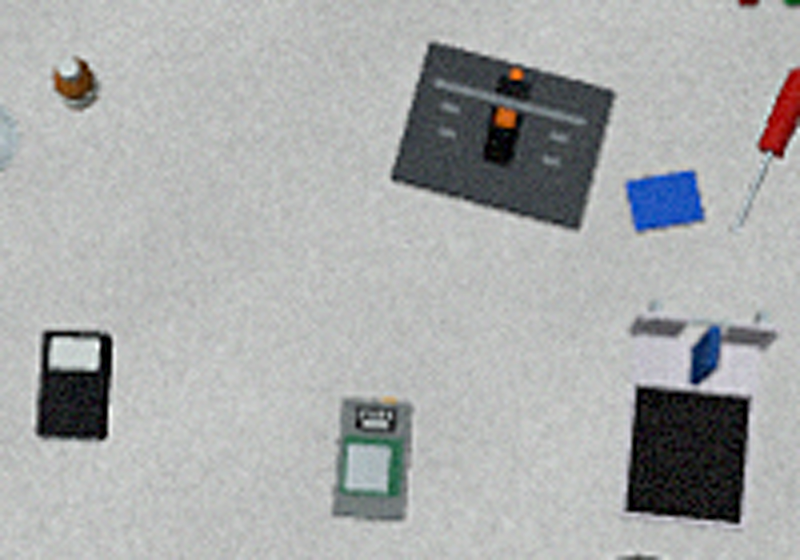

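View pics/sb.png

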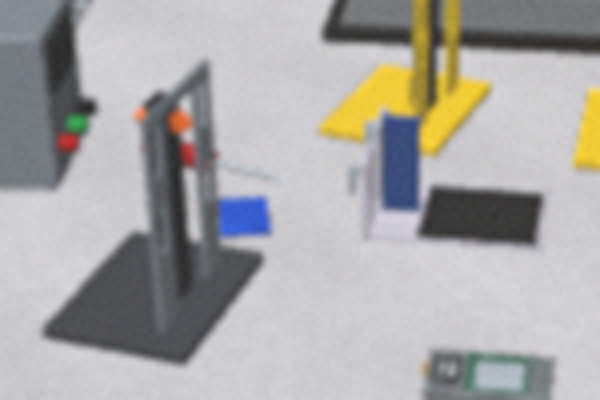

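```bash
cat >> h.py <<'E'
def line(P):
    c=P.mean(0);u,s,v=np.linalg.svd(P-c);return c,v[0],s/np.sqrt(len(P))
def plane(name,px,z):
    c=get_calibration(name);K=np.array(c["intrinsics"]);p=cv2.undistortPoints(np.array(px,float).reshape(-1,1,2),K,np.array(c["D"],float)).reshape(-1,2)
    r=np.c_[p[:,0],-p[:,1],-np.ones(len(p))]@Rc(c).T;o=np.array(c["origin"]);return o+r*((z-o[2])/r[:,2])[:,None]
E
python3 - <<'E'
from h import *
for n in("top","side"):
    z=np.load(n+"0.npz");im=z["im"].astype(int);W=cloud(n,z["d"])
    print(n,"bench z",np.nanmedian(W[...,2][(abs(W[...,0]-.55)<.03)&(abs(W[...,1]-.03)<.05)]))
    X,Y,Z=np.moveaxis(W,-1,0)
    def rep(t,m):
        P=W[m][:,:2]
        if len(P)<4: print(t,len(P));return
        c,d,s=line(P);a=np.degrees(np.arctan2(d[1],d[0]));pr=(P-c)@d
        print(t,len(P),c.round(4),"ang",(a%180).round(2),"sd",s.round(4),"ext",pr.min().round(4),pr.max().round(4),"z",Z[m].mean().round(4))
    st=(X>.6)&(X<.8)&(Y>-.2)&(Y<0)
    rep("stand top",st&(Z>.195)&(Z<.22))
    rep("stand face",st&(Z>.03)&(Z<.165)&(np.ptp(im,axis=2)<30)&(im.sum(2)>200))
    br=(X>.3)&(X<.58)&(Y>-.36)&(Y<-.18)
    b=im[...,2]-im[...,0]
    rep("rib top",br&(Z>.09)&(b>25))
    rep("rib all",br&(Z>.02)&(b>25))
    rep("plate top",br&(Z>.072)&(Z<.09)&(b<20))
    for t,px,zz in (("tray",(X>.33)&(X<.5)&(Y>-.36)&(Y<-.18)&(abs(Z)<.02),.003),("hot",(X>.4)&(X<.58)&(Y>.1)&(Y<.24)&(Z<.04),.022)):
        m=(px&(im.sum(2)<(110 if n=="top" else 130))).astype(np.uint8)
        k,l,s_,c=cv2.connectedComponentsWithStats(m);i=1+s_[1:,4].argmax()
        m=cv2.morphologyEx((l==i).astype(np.uint8),cv2.MORPH_CLOSE,np.ones((9,9)))
        cn=max(cv2.findContours(m,0,1)[0],key=cv2.contourArea).reshape(-1,2)
        Q=plane(n,cn,zz)[:,:2];print(t,s_[i],cv2.minAreaRect((Q*1000).astype(np.float32)),np.nanmedian(Z[l==i]))
E
```

```text
top bench z -4.9731174224687535e-05
stand top 115 [ 0.6799 -0.0992] ang 74.47 sd [0.0322 0.006 ] ext -0.0604 0.0595 z 0.2019
stand face 20 [ 0.6788 -0.0974] ang 74.02 sd [0.0447 0.0019] ext -0.0499 0.0506 z 0.1155
rib top 36 [ 0.5059 -0.2665] ang 170.84 sd [0.0093 0.0032] ext -0.0171 0.0161 z 0.0999
rib all 61 [ 0.5029 -0.265 ] ang 172.3 sd [0.0096 0.0033] ext -0.0202 0.013 z 0.0838
plate top 66 [ 0.5334 -0.2646] ang 81.59 sd [0.0343 0.0037] ext -0.0654 0.0513 z 0.0786
tray [382 202  30  34 871] ((429.60589599609375, -260.3954162597656), (96.83477783203125, 106.50202178955078), 83.8148193359375) 0.003705077671221302
hot [249 189   4  26  67] ((486.3019104003906, 235.71519470214844), (8.847146987915039, 85.66594696044922), 87.31710052490234) 0.02013264224944944
side bench z -0.0018039035772685619
stand top 72 [ 0.6809 -0.0918] ang 74.0 sd [0.0344 0.0036] ext -0.064 0.0536 z 0.2003
stand face 220 [ 0.6794 -0.0969] ang 74.16 sd [0.0475 0.0019] ext -0.0622 0.0643 z 0.1032
rib top 17 [ 0.5083 -0.2657] ang 171.23 sd [0.0086 0.0023] ext -0.0131 0.0139 z 0.0934
rib all 152 [ 0.5077 -0.2651] ang 171.51 sd [0.0086 0.0028] ext -0.0141 0.0144 z 0.0588
plate top 39 [ 0.5264 -0.2586] ang 81.47 sd [0.0337 0.0135] ext -0.0648 0.0475 z 0.0781
tray [326 188  29  12 280] ((430.3331298828125, -257.0647277832031), (79.39520263671875, 101.0433120727539), 84.48262786865234) 0.001543402675859895
hot [318 280   1   1   1] ((492.3771667480469, 243.07266235351562), (0.0, 0.0), 0.0) 0.019215204335673697
```

Call:
send_rows([
  {"translation":[2,-0.4,0],"spin":3,"jaw":0.6},
  {"translation":[6,-1.2,0],"spin":8,"jaw":0.6},
  {"translation":[10,-2.1,0],"spin":14,"jaw":0.6},
  {"translation":[14,-3,0],"spin":20,"jaw":0.6},
  {"translation":[18,-3.8,0],"spin":26,"jaw":0.6},
], force=50)

```text
time: 0.6
tool_pos: [0.3638, -0.37, 0.2264]
tool_rot: [-3.141, 0.001, -0.039]
contact_force: [0.2, -0.1, -0.2]
opening: 0.0572
grip_force: 0.0
```

```bash
cat >> h.py <<'E'
def go(x,y,z,yaw):
    s=monitor.observe();R=Rn.from_euler('xyz',s["tool_rot"]);d=R.inv().apply(np.array([x,y,z])-s["tool_pos"])*100
    yw=np.degrees(s["tool_rot"][2]);print("t",s["time"].__round__(2),"pos",s["tool_pos"].round(4),"rpy",np.degrees(s["tool_rot"]).round(2),"F",s["contact_force"].round(1),"open",round(s["opening"],4),"-> cm",d.round(2),"spin",round(yw-yaw,2))
E
python3 -c "
from h import *
go(.507,-.266,.15,-8.4)"
```

```text
t 0.6 pos [ 0.3638 -0.37    0.2264] rpy [-1.7997e+02  3.0000e-02 -2.2100e+00] F [ 0.2 -0.1 -0.2] open 0.0572 -> cm [ 13.91 -10.94   7.64] spin 6.19
```

Call:
send_rows([
  {"translation":[3,-2,1],"spin":2,"jaw":0.6},
  {"translation":[6,-4.5,3],"spin":4,"jaw":0.6},
  {"translation":[9.5,-7.5,5],"spin":6.2,"jaw":0.6},
  {"translation":[12.5,-10,7],"spin":6.2,"jaw":0.6},
  {"translation":[13.9,-10.9,7.6],"spin":6.2,"jaw":0.6},
])

```text
time: 1.1
tool_pos: [0.5064, -0.2639, 0.1481]
tool_rot: [-3.139, 0.004, -0.139]
contact_force: [-0.4, -0.0, 0.3]
opening: 0.0552
grip_force: 0.0
```

```bash
python3 - <<'E'
from h import *
go(.507,-.266,.069,-8.4)
im,d,W=snap("side","s1")
cv2.imwrite("pics/s1c.png",np.clip(cv2.resize(im[90:230,240:400,::-1],(800,700-100)),0,255))
E
```

```text
t 1.1 pos [ 0.5064 -0.2639  0.1481] rpy [-179.85    0.21   -7.97] F [-0.4 -0.   0.3] open 0.0552 -> cm [0.12 0.22 7.91] spin 0.43
```

View pics/s1c.png

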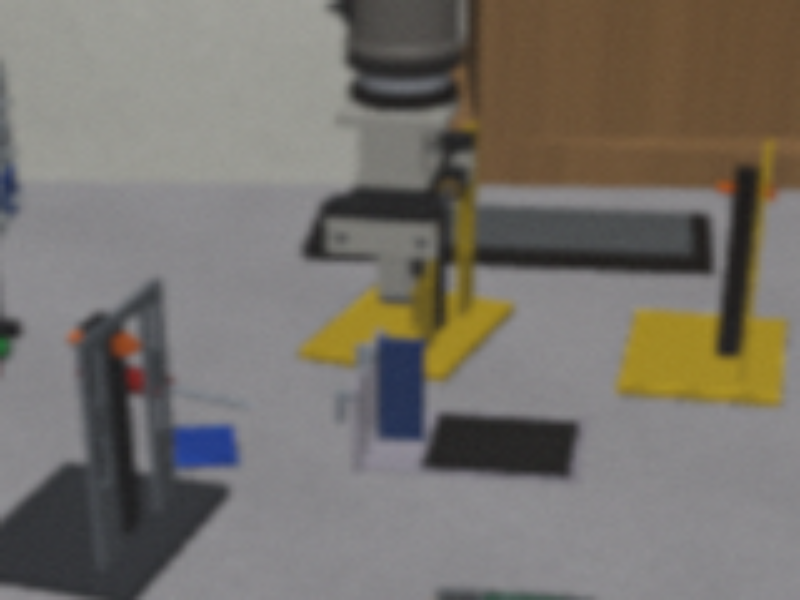

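Call:
send_rows([
  {"translation":[0.1,0.2,2],"spin":0.4,"jaw":0.6},
  {"translation":[0.1,0.2,4.5],"spin":0.4,"jaw":0.6},
  {"translation":[0.1,0.2,7],"spin":0.4,"jaw":0.6},
  {"translation":[0.1,0.2,7.9],"spin":0.4,"jaw":0.6},
  {"translation":[0.1,0.2,7.9],"spin":0.4,"jaw":0.6},
])

```text
time: 1.65
tool_pos: [0.5053, -0.2697, 0.071]
tool_rot: [-3.141, 0.002, -0.15]
contact_force: [1.3, 0.9, 0.8]
opening: 0.0549
grip_force: 0.0
```

Call:
send_rows([
  {"translation":[0,0,0],"spin":0,"jaw":0.3},
  {"translation":[0,0,0],"spin":0,"jaw":0.15},
  {"translation":[0,0,0],"spin":0,"jaw":0},
  {"translation":[0,0,0],"spin":0,"jaw":0},
  {"translation":[0,0,0],"spin":0,"jaw":0},
], force=50)

```text
time: 2.15
tool_pos: [0.5064, -0.2693, 0.0722]
tool_rot: [3.141, -0.001, -0.149]
contact_force: [-0.4, -0.2, 1.0]
opening: 0.0196
grip_force: 0.0
```

Call:
send_rows([
  {"translation":[0,0,0],"spin":0,"jaw":0},
  {"translation":[0,0,0],"spin":0,"jaw":0},
  {"translation":[0,0,0],"spin":0,"jaw":0},
  {"translation":[0,0,0],"spin":0,"jaw":0},
  {"translation":[0,0,0],"spin":0,"jaw":0},
])

```text
time: 2.65
tool_pos: [0.5063, -0.2692, 0.0718]
tool_rot: [3.142, -0.0, -0.149]
contact_force: [-0.3, 2.2, 3.7]
opening: 0.0099
grip_force: 49.8
```

Call:
send_rows([
  {"translation":[0,0,-1],"spin":0,"jaw":0},
  {"translation":[0,0,-3],"spin":0,"jaw":0},
  {"translation":[0,0,-6],"spin":0,"jaw":0},
  {"translation":[0,0,-9],"spin":0,"jaw":0},
  {"translation":[0,0,-11.5],"spin":0,"jaw":0},
])

```text
time: 3.15
tool_pos: [0.5062, -0.2694, 0.1886]
tool_rot: [3.141, -0.001, -0.149]
contact_force: [-0.0, 0.1, -2.6]
opening: 0.0097
grip_force: 49.8
```

```bash
python3 - <<'E'
from h import *
go(.5817,-.0704,.187,-15.75)
E
```

```text
t 3.15 pos [ 0.5062 -0.2694  0.1886] rpy [ 1.7997e+02 -3.0000e-02 -8.5600e+00] F [-0.   0.1 -2.6] open 0.0097 -> cm [  4.51 -20.8    0.15] spin 7.19
```

Call:
send_rows([
  {"translation":[0.7,-3,0],"spin":1.5,"jaw":0},
  {"translation":[1.6,-7.5,0],"spin":3,"jaw":0},
  {"translation":[2.7,-12.5,0],"spin":5,"jaw":0},
  {"translation":[3.8,-17.5,0],"spin":7.2,"jaw":0},
  {"translation":[4.5,-20.8,0],"spin":7.2,"jaw":0},
])

```text
time: 3.65
tool_pos: [0.582, -0.0674, 0.1869]
tool_rot: [-3.141, 0.0, -0.275]
contact_force: [0.3, -0.2, -2.9]
opening: 0.0096
grip_force: 49.8
```

Call:
send_rows([
  {"translation":[0,0,0],"spin":0,"jaw":0},
  {"translation":[0,0,0],"spin":0,"jaw":0},
  {"translation":[0,0,0],"spin":0,"jaw":0},
  {"translation":[0,0,0],"spin":0,"jaw":0},
  {"translation":[0,0,0],"spin":0,"jaw":0},
])

```text
time: 4.15
tool_pos: [0.5813, -0.0714, 0.1867]
tool_rot: [3.141, 0.0, -0.277]
contact_force: [-0.2, -0.7, -2.5]
opening: 0.0097
grip_force: 49.8
```

```bash
python3 - <<'E'
from h import *
go(.5817,-.0704,.187,-15.75)
im,d,W=snap("side","s2"); imt,dt,Wt=snap("top","t2")
a=cv2.resize(im[130:240,210:370,::-1],(800,550),interpolation=cv2.INTER_CUBIC)
cv2.imwrite("pics/s2c.png",np.clip(a*1.4,0,255).astype(np.uint8))
b=cv2.resize(imt[100:220,300:440,::-1],(700,600),interpolation=cv2.INTER_CUBIC)
cv2.imwrite("pics/t2c.png",np.clip(b*1.6,0,255).astype(np.uint8))
E
```

```text
t 4.15 pos [ 0.5813 -0.0714  0.1867] rpy [179.99   0.   -15.85] F [-0.2 -0.7 -2.5] open 0.0097 -> cm [ 0.01 -0.11 -0.03] spin -0.1
```

View pics/s2c.png

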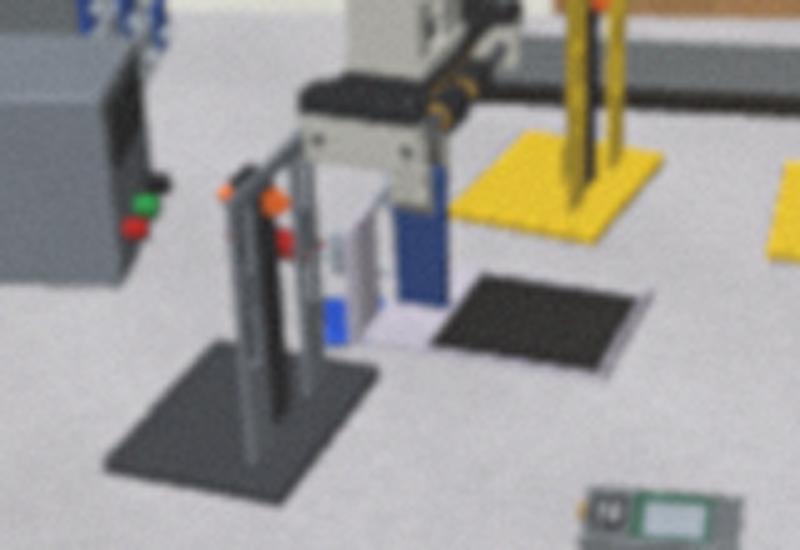

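View pics/t2c.png

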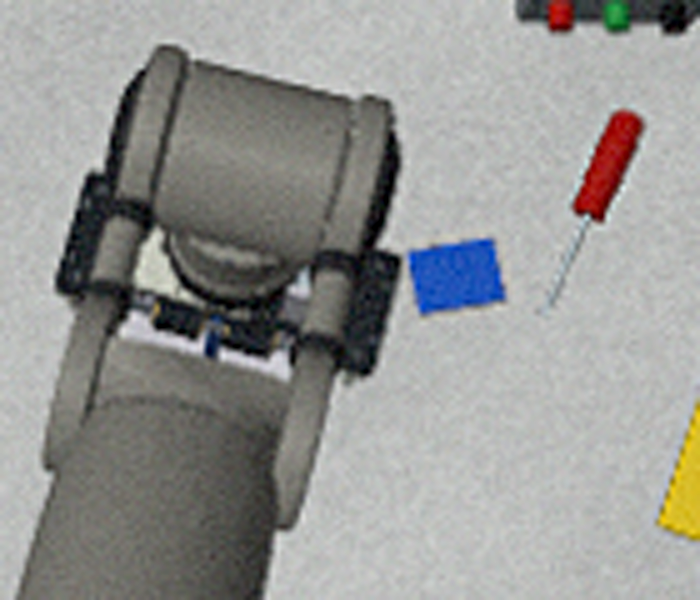

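```bash
python3 - <<'E'
from h import *
s=monitor.observe();t=s["tool_pos"];a=np.radians(-15.85);ex=np.array([np.cos(a),np.sin(a)]);ey=np.array([-ex[1],ex[0]])
z=np.load("s2.npz");im=z["im"].astype(int);W=cloud("side",z["d"])
def loc(W): P=W[...,:2]-t[:2];return P@ex*1000,P@ey*1000,(W[...,2]-t[2])*1000
X,Y,Z=loc(W);b=im[...,2]-im[...,0]
hs=cv2.cvtColor(z["im"],cv2.COLOR_RGB2HSV)
m=(cv2.inRange(hs,(105,110,40),(125,255,255))>0)&(abs(X)<40)&(abs(Y)<30)
pc=lambda v:np.nanpercentile(v,[2,25,50,75,98]).round(1)
print("rib x",pc(X[m]),"y",pc(Y[m]),"z",pc(Z[m]))
# per row extents of rib
for v in np.unique(np.where(m)[0]): 
    u=np.where(m[v])[0]; print(v,u.min(),u.max(),X[v,u.min()].round(1),X[v,u.max()].round(1),Z[v,u].mean().round(1),end=" | ")
print()
pl=(X>10)&(X<45)&(abs(Y)<70)&(Z>-80)&(Z<5)&~m&(W[...,2]>.02)
for z0 in range(-70,10,20):
    q=pl&(abs(Z-z0)<10)
    print("plate z",z0,q.sum(),"x",pc(X[q]),"y",pc(Y[q]))
st=(X>75)&(X<130)&(abs(Y)<75)&(W[...,2]>.03)
for z0 in (40,70,100,130,160,200):
  for nm,c in (("near",Y>25),("far",Y<-25)):
    q=st&c&(abs(W[...,2]*1000-z0)<12)
    print("st",z0,nm,q.sum(),"x",pc(X[q]),"y",pc(Y[q]))
q=st&(W[...,2]>.17)&(hs[...,0]<15)&(hs[...,1]>150);print("nose",q.sum(),pc(X[q]),pc(Y[q]),pc(Z[q]+t[2]*1000))
# tray
q=(X>-150)&(X<-10)&(abs(Y)<70)&(abs(Z+70)<12)&(im.sum(2)<150);print("traydark",q.sum(),pc(X[q]),pc(Y[q]),pc(Z[q]))
c,d,_=line(np.c_[X[q],Y[q]]);A=np.c_[X[q],Y[q],np.ones(q.sum())];print("tray slope",np.linalg.lstsq(A,Z[q],rcond=None)[0])
# stand from top cam, initial
z=np.load("top0.npz");W=cloud("top",z["d"]);X,Y,Z=loc(W);im=z["im"].astype(int)
st=(X>75)&(X<130)&(abs(Y)<75)
for z0 in (50,80,110,140,170,202):
    q=st&(abs(W[...,2]*1000-z0)<15)&(im.sum(2)>200);print("top st",z0,q.sum(),pc(X[q]),pc(Y[q]))
E
```

```text
rib x [-16.2 -10.9  -2.4   4.9  12.4] y [-1.5  1.6  3.2  4.9  7.7] z [-65.2 -50.1 -33.  -17.3  21.4]
164 297 298 -12.9 -15.2 25.1 | 165 297 298 -14.2 -15.5 22.9 | 166 297 298 -11.9 -16.0 18.5 | 167 297 297 -14.1 -14.1 17.3 | 168 297 297 -14.3 -14.3 14.3 | 169 297 297 -12.2 -12.2 8.1 | 172 297 298 -12.5 -15.2 -1.6 | 173 290 298 11.4 -15.6 -6.4 | 174 290 298 11.5 -14.9 -10.2 | 175 290 298 10.5 -16.5 -13.4 | 176 290 298 11.9 -15.3 -17.3 | 177 290 298 11.0 -16.3 -20.1 | 178 290 298 11.9 -13.0 -24.7 | 179 290 298 9.0 -16.3 -27.0 | 180 290 298 10.7 -15.7 -31.5 | 181 290 298 12.8 -16.0 -34.5 | 182 290 298 12.4 -15.7 -38.0 | 183 290 298 11.9 -14.5 -41.3 | 184 290 298 13.4 -16.5 -45.6 | 185 290 297 12.5 -11.6 -50.2 | 186 290 298 12.0 -14.9 -52.0 | 187 290 298 12.3 -14.8 -56.2 | 188 290 298 13.6 -14.0 -60.3 | 189 291 298 10.7 -14.1 -64.1 | 190 297 298 -10.2 -14.4 -65.6 | 
plate z -70 60 x [10.4 15.8 19.7 22.9 27. ] y [ 1.4 17.7 32.8 50.4 59.4]
plate z -50 51 x [15.6 22.1 23.  24.  28.2] y [-19.4  24.8  41.1  54.9  59.3]
plate z -30 65 x [14.8 22.  24.  27.9 41. ] y [-41.9  16.6  39.5  54.   60
[... 940 characters left out ...]
43.7 56.5 59.7]
st 200 far 17 x [ 98.6  99.5 100.3 100.9 102.8] y [-48.9 -43.3 -38.8 -29.7 -26.8]
nose 19 [ 93.5  96.6  98.2 102.7 105.6] [-2.7  4.4  6.7  8.9 10.9] [170.5 173.5 176.3 179.3 182. ]
traydark 440 [-124.2 -101.1  -76.3  -51.1  -27.6] [-42.9 -22.    0.5  21.7  41.7] [-72.7 -71.  -70.2 -69.4 -67.5]
tray slope [ 1.78794463e-03  4.40857473e-03 -7.00143870e+01]
top st 50 0 nan nan
top st 80 10 [ 97.2 100.2 100.7 103.1 103.4] [-48.7 -41.9   1.   46.2  51. ]
top st 110 0 nan nan
top st 140 8 [ 99.  100.4 101.  102.  103.1] [-48.5 -41.3   0.5  43.9  49.6]
top st 170 9 [ 94.5  97.9  98.  100.2 125.6] [-36.2  -1.2   1.    3.9  40.1]
top st 202 58 [ 97.8  99.5 100.7 102.2 104.2] [-53.2 -26.9   5.4  33.   57.4]
  return np.nanmean(a, axis, out=out, keepdims=keepdims)
```

Call:
send_rows([
  {"translation":[1,-0.1,0],"spin":0,"jaw":0},
  {"translation":[2.5,-0.1,0],"spin":0,"jaw":0},
  {"translation":[4,-0.15,0],"spin":0,"jaw":0},
  {"translation":[5,-0.15,0],"spin":0,"jaw":0},
  {"translation":[5.3,-0.15,0],"spin":0,"jaw":0},
])

```text
time: 4.75
tool_pos: [0.6337, -0.0839, 0.1864]
tool_rot: [3.141, -0.0, -0.276]
contact_force: [-0.1, -0.1, -2.8]
opening: 0.0095
grip_force: 49.8
```

Call:
send_rows([
  {"translation":[0.2,0,0],"spin":0,"jaw":0},
  {"translation":[0.4,0,0],"spin":0,"jaw":0},
  {"translation":[0.6,0,0],"spin":0,"jaw":0},
  {"translation":[0.8,0,0],"spin":0,"jaw":0},
  {"translation":[1,0,0],"spin":0,"jaw":0},
])

```text
time: 5.25
tool_pos: [0.6427, -0.0859, 0.1869]
tool_rot: [3.141, -0.0, -0.275]
contact_force: [-0.1, -0.7, -3.0]
opening: 0.0101
grip_force: 49.8
```

```bash
python3 - <<'E'
from h import *
go(.5813,-.0714,.1867,-15.85)
im,d,W=snap("side","s3")
a=cv2.resize(im[130:230,230:350,::-1],(720,600),interpolation=cv2.INTER_CUBIC)
cv2.imwrite("pics/s3c.png",np.clip(a*1.4,0,255).astype(np.uint8))
E
```

```text
t 5.25 pos [ 0.6427 -0.0859  0.1869] rpy [ 1.7999e+02 -1.0000e-02 -1.5740e+01] F [-0.1 -0.7 -3. ] open 0.0101 -> cm [-6.31  0.27  0.01] spin 0.11
```

View pics/s3c.png

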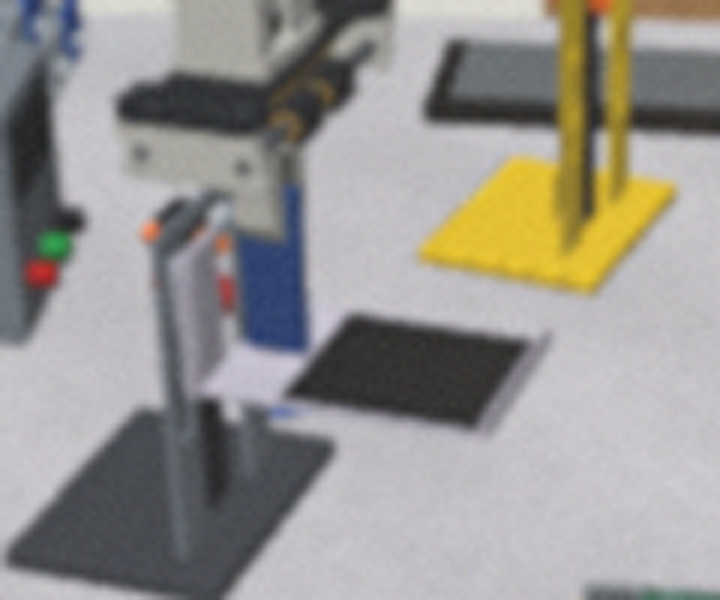

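Call:
send_rows([
  {"translation":[0.2,0.05,0],"spin":0,"jaw":0},
  {"translation":[0.4,0.05,0],"spin":0,"jaw":0},
  {"translation":[0.6,0.05,0],"spin":0,"jaw":0},
  {"translation":[0.7,0.05,0],"spin":0,"jaw":0},
  {"translation":[0.7,0.05,0],"spin":0,"jaw":0},
])

```text
time: 5.8
tool_pos: [0.6494, -0.0884, 0.1867]
tool_rot: [3.141, -0.0, -0.275]
contact_force: [0.6, 0.1, -2.5]
opening: 0.0094
grip_force: 49.8
```

Call:
send_rows([
  {"translation":[0.05,0,0],"spin":0,"jaw":0},
  {"translation":[0.1,0,0],"spin":0,"jaw":0},
  {"translation":[0.1,0,0],"spin":0,"jaw":0},
  {"translation":[0.15,0,0],"spin":0,"jaw":0},
  {"translation":[0.15,0,0],"spin":0,"jaw":0},
])

```text
time: 6.3
tool_pos: [0.6504, -0.0885, 0.1867]
tool_rot: [-3.142, 0.001, -0.275]
contact_force: [-2.1, 1.6, -1.5]
opening: 0.0099
grip_force: 49.9
```

Call:
send_rows([
  {"translation":[0.05,0,0],"spin":0,"jaw":0},
  {"translation":[0.05,0,0],"spin":0,"jaw":0},
  {"translation":[0.1,0,0],"spin":0,"jaw":0},
  {"translation":[0.1,0,0],"spin":0,"jaw":0},
  {"translation":[0.1,0,0],"spin":0,"jaw":0},
])

```text
time: 6.8
tool_pos: [0.6505, -0.0885, 0.1867]
tool_rot: [3.142, 0.003, -0.275]
contact_force: [-6.9, 1.5, -0.0]
opening: 0.0095
grip_force: 49.9
```

Call:
send_rows([
  {"translation":[-0.15,0,0],"spin":0,"jaw":0},
  {"translation":[-0.15,0,0.3],"spin":0,"jaw":0},
  {"translation":[-0.15,0,0.6],"spin":0,"jaw":0},
  {"translation":[-0.15,0,0.9],"spin":0,"jaw":0},
  {"translation":[-0.15,0,1.2],"spin":0,"jaw":0},
])

```text
time: 7.3
tool_pos: [0.6503, -0.0886, 0.1754]
tool_rot: [3.142, -0.001, -0.275]
contact_force: [-6.5, 2.6, 6.6]
opening: 0.0098
grip_force: 49.9
```

Call:
send_rows([
  {"translation":[0,0,0.1],"spin":0,"jaw":0},
  {"translation":[0,0,0.2],"spin":0,"jaw":0},
  {"translation":[0,0,0.3],"spin":0,"jaw":0},
  {"translation":[0,0,0.4],"spin":0,"jaw":0},
  {"translation":[0,0,0.5],"spin":0,"jaw":0},
])

```text
time: 7.8
tool_pos: [0.6502, -0.0885, 0.171]
tool_rot: [3.142, -0.001, -0.275]
contact_force: [-7.3, 2.1, 10.7]
opening: 0.01
grip_force: 49.9
```

Call:
send_rows([
  {"translation":[0,0,0.1],"spin":0,"jaw":0},
  {"translation":[0,0,0.2],"spin":0,"jaw":0},
  {"translation":[0,0,0.3],"spin":0,"jaw":0},
  {"translation":[0,0,0.4],"spin":0,"jaw":0},
  {"translation":[0,0,0.5],"spin":0,"jaw":0},
])

```text
time: 8.3
tool_pos: [0.6501, -0.0885, 0.1644]
tool_rot: [3.141, 0.001, -0.275]
contact_force: [-3.3, 0.7, 0.3]
opening: 0.0096
grip_force: 49.8
```

Call:
send_rows([
  {"translation":[0,0,0.1],"spin":0,"jaw":0},
  {"translation":[0,0,0.2],"spin":0,"jaw":0},
  {"translation":[0,0,0.3],"spin":0,"jaw":0},
  {"translation":[0,0,0.3],"spin":0,"jaw":0},
  {"translation":[0,0,0.3],"spin":0,"jaw":0},
])

```text
time: 8.8
tool_pos: [0.6503, -0.0887, 0.1614]
tool_rot: [3.142, -0.0, -0.275]
contact_force: [-1.5, 0.3, -2.6]
opening: 0.0096
grip_force: 49.9
```

Call:
send_rows([
  {"translation":[0,0,0.1],"spin":0,"jaw":0},
  {"translation":[0,0,0.1],"spin":0,"jaw":0},
  {"translation":[0,0,0.2],"spin":0,"jaw":0},
  {"translation":[0,0,0.2],"spin":0,"jaw":0},
  {"translation":[0,0,0.2],"spin":0,"jaw":0},
])

```text
time: 9.3
tool_pos: [0.6504, -0.0887, 0.1599]
tool_rot: [3.141, -0.001, -0.275]
contact_force: [-1.5, -0.7, -1.4]
opening: 0.0095
grip_force: 49.9
```

Call:
send_rows([
  {"translation":[0,0,0.1],"spin":0,"jaw":0},
  {"translation":[0,0,0.15],"spin":0,"jaw":0},
  {"translation":[0,0,0.2],"spin":0,"jaw":0},
  {"translation":[0,0,0.25],"spin":0,"jaw":0},
  {"translation":[0,0,0.25],"spin":0,"jaw":0},
])

```text
time: 9.8
tool_pos: [0.6504, -0.0886, 0.1597]
tool_rot: [3.141, -0.002, -0.275]
contact_force: [-7.6, 0.9, 9.9]
opening: 0.0098
grip_force: 50.0
```

```bash
python3 - <<'E'
from h import *
go(.5813,-.0714,.1867,-15.85)
im,d,W=snap("side","s4")
s=monitor.observe();print(s["contact_force"],s["torque"])
hs=cv2.cvtColor(im,cv2.COLOR_RGB2HSV);m=(cv2.inRange(hs,(3,150,100),(14,255,255))>0);X,Y,Z=np.moveaxis(W,-1,0)
q=m&(X>.6)&(X<.8)&(Y>-.2)&(Y<0)&(Z>.15);print(q.sum(),W[q].round(3).tolist())
E
```

```text
t 9.8 pos [ 0.6504 -0.0886  0.1597] rpy [ 1.7999e+02 -1.3000e-01 -1.5750e+01] F [-7.6  0.9  9.9] open 0.0098 -> cm [-7.11  0.22 -2.72] spin 0.1
[-6.96130511  2.23305812 11.30461537] [ 0.24229018  1.23387987 -0.17524357]
8 [[0.681, -0.09, 0.178], [0.678, -0.09, 0.178], [0.675, -0.092, 0.177], [0.682, -0.095, 0.171], [0.678, -0.09, 0.174], [0.675, -0.09, 0.174], [0.682, -0.091, 0.17], [0.679, -0.091, 0.17]]
```

Call:
send_rows([
  {"translation":[0,0,-0.2],"spin":0,"jaw":0},
  {"translation":[0,0,-0.2],"spin":0,"jaw":0.4},
  {"translation":[0,0,-0.2],"spin":0,"jaw":0.4},
  {"translation":[0,0,-0.2],"spin":0,"jaw":0.4},
  {"translation":[0,0,-0.2],"spin":0,"jaw":0.4},
])

```text
time: 10.35
tool_pos: [0.6505, -0.0886, 0.1591]
tool_rot: [3.142, -0.0, -0.275]
contact_force: [-0.2, -0.2, -0.3]
opening: 0.0348
grip_force: 0.0
```

Call:
send_rows([
  {"translation":[0,0,-1],"spin":0,"jaw":0.4},
  {"translation":[0,0,-3],"spin":0,"jaw":0.4},
  {"translation":[0,0,-5.5],"spin":0,"jaw":0.5},
  {"translation":[0,0,-8],"spin":0,"jaw":0.6},
  {"translation":[0,0,-10],"spin":0,"jaw":0.8},
])

```text
time: 10.85
tool_pos: [0.6506, -0.0886, 0.2618]
tool_rot: [-3.142, -0.003, -0.275]
contact_force: [0.3, 0.2, -0.4]
opening: 0.0562
grip_force: 0.0
```

Call:
send_rows([
  {"translation":[-2,-2,0],"spin":0,"jaw":0.9},
  {"translation":[-5,-6,0],"spin":0,"jaw":0.9},
  {"translation":[-8,-10,0],"spin":0,"jaw":0.9},
  {"translation":[-11,-14,0],"spin":0,"jaw":0.9},
  {"translation":[-14,-18,0],"spin":0,"jaw":0.9},
])

```text
time: 11.35
tool_pos: [0.5636, 0.1242, 0.2602]
tool_rot: [-3.141, -0.001, -0.275]
contact_force: [1.0, 1.2, 0.1]
opening: 0.0823
grip_force: 0.0
```

```bash
python3 - <<'E'
from h import *
im,d,W=snap("side","s5"); imt,dt,Wt=snap("top","t5")
a=cv2.resize(im[140:230,220:340,::-1],(560,420),interpolation=cv2.INTER_CUBIC)
b=cv2.resize(imt[110:180,310:410,::-1],(600,420),interpolation=cv2.INTER_CUBIC)
cv2.imwrite("pics/c5.png",np.clip(np.vstack([a[:300],b[:300,:560]])*1.5,0,255).astype(np.uint8))
c=np.clip(b*1.6,0,255).astype(np.uint8);
# hotspot: top camera, all non-bench pixels with height ~22mm
for n,i_,W_ in(("top",imt,Wt),("side",im,W)):
    X,Y,Z=np.moveaxis(W_,-1,0);m=((X>.4)&(X<.58)&(Y>.15)&(Y<.32)&(Z>.013)&(Z<.035)).astype(np.uint8)
    k,l,s_,ct=cv2.connectedComponentsWithStats(m)
    if k<2: continue
    i=1+s_[1:,4].argmax();P=W_[l==i]
    print(n,s_[i],cv2.minAreaRect((P[:,:2]*1000).astype(np.float32)),np.median(P,0).round(4))
    cn=max(cv2.findContours((l==i).astype(np.uint8),0,1)[0],key=cv2.contourArea).reshape(-1,2)
    print(cv2.minAreaRect((plane(n,cn,.022)[:,:2]*1000).astype(np.float32)))
z=np.load("top0.npz");i_=z["im"];W_=cloud("top",z["d"]);X,Y,Z=np.moveaxis(W_,-1,0)
m=((X>.4)&(X<.6)&(Y>.1)&(Y<.4)&(Z>.013)&(Z<.035)).astype(np.uint8)
k,l,s_,ct=cv2.connectedComponentsWithStats(m);i=1+s_[1:,4].argmax();cn=max(cv2.findContours((l==i).astype(np.uint8),0,1)[0],key=cv2.contourArea).reshape(-1,2)
print("top0",s_[i],ct[i],cv2.minAreaRect((plane("top",cn,.022)[:,:2]*1000).astype(np.float32)))
# bracket pose in stand axes
a=np.radians(-15.75);ex=np.array([np.cos(a),np.sin(a)]);ey=np.array([-ex[1],ex[0]])
go(.487,.236,.12,-3)
for n,i_,W_ in(("top",imt,Wt),("side",im,W)):
    P=W_[...,:2]-np.array([.6504,-.0886]);X=P@ex*1000;Y=P@ey*1000;Z=W_[...,2]
    q=(X>-150)&(X<-10)&(abs(Y)<70)&(abs(Z-.091)<.012)&(i_.astype(int).sum(2)<150)
    cf=np.linalg.lstsq(np.c_[X[q],Y[q],np.ones(q.sum())],Z[q]*1000,rcond=None)[0]
    print(n,q.sum(),np.percentile(X[q],[1,50,99]).round(1),np.percentile(Y[q],[1,50,99]).round(1),np.median(Z[q]).round(4),cf.round(4))
E
```

```text
top [234 187  12  28 138] ((485.6709289550781, 285.03851318359375), (95.66838836669922, 36.1192512512207), 18.524654388427734) [0.4742 0.2823 0.022 ]
((485.4501953125, 284.8446044921875), (97.13603210449219, 35.481014251708984), 18.13274383544922)
side [301 278  37  19 589] ((488.84539794921875, 263.4936828613281), (62.173973083496094, 92.90078735351562), 88.67832946777344) [0.4889 0.2678 0.0197]
((488.89044189453125, 269.2305603027344), (63.82499313354492, 91.86925506591797), 87.32840728759766)
top0 [234 187  19  28 472] [242.94279661 200.46186441] ((489.538330078125, 261.32672119140625), (59.938209533691406, 93.594970703125), 87.4639892578125)
t 11.45 pos [0.5622 0.1281 0.2606] rpy [-1.7987e+02 -1.0000e-02 -1.5380e+01] F [ 0.7 -0.1 -1. ] open 0.0828 -> cm [-10.12  -8.37  14.08] spin -12.38
top 906 [-128.6  -75.2  -24.2] [-48.3  -0.7  47.2] 0.0864 [4.05000e-02 2.10000e-03 8.94952e+01]
side 440 [-125.2  -76.5  -25.8] [-43.8   0.8  42.4] 0.0842 [4.84000e-02 2.10000e-03 8.77913e+01]
```

View pics/c5.png

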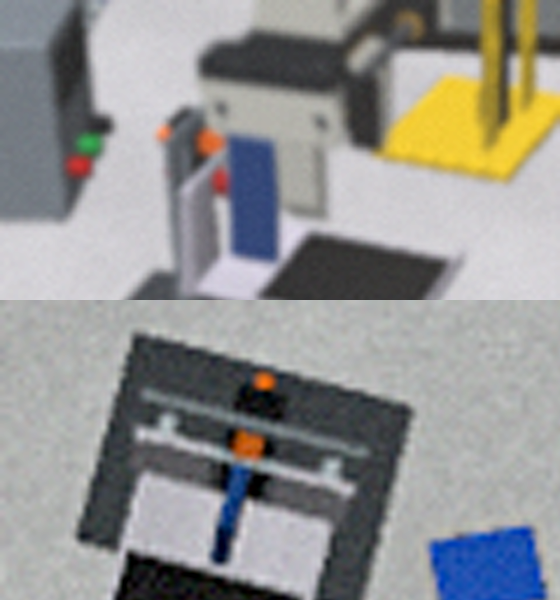

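```bash
python3 -c "
from h import *
go(.4885,.262,.09,-2.5)"
```

```text
t 11.45 pos [0.5622 0.1281 0.2606] rpy [-1.7987e+02 -1.0000e-02 -1.5380e+01] F [ 0.7 -0.1 -1. ] open 0.0828 -> cm [-10.66 -10.91  17.09] spin -12.88
```

Call:
send_rows([
  {"translation":[-2,-2,2],"spin":-2,"jaw":1},
  {"translation":[-4.5,-4.5,5.5],"spin":-5,"jaw":1},
  {"translation":[-7,-7,9.5],"spin":-8,"jaw":1},
  {"translation":[-9,-9.2,13.5],"spin":-11,"jaw":1},
  {"translation":[-10.7,-10.9,17],"spin":-13,"jaw":1},
])

```text
time: 11.95
tool_pos: [0.4909, 0.2575, 0.0886]
tool_rot: [-3.141, -0.002, -0.046]
contact_force: [0.2, -0.9, -0.5]
opening: 0.0917
grip_force: 0.0
```

Call:
send_rows([
  {"translation":[0,0,0],"spin":0,"jaw":1},
  {"translation":[0,0,0],"spin":0,"jaw":1},
  {"translation":[0,0,0],"spin":0,"jaw":1},
  {"translation":[0,0,0],"spin":0,"jaw":1},
  {"translation":[0,0,0],"spin":0,"jaw":1},
])

```text
time: 12.45
tool_pos: [0.4922, 0.2561, 0.0906]
tool_rot: [-3.141, -0.003, -0.049]
contact_force: [0.8, 0.2, -0.9]
opening: 0.0918
grip_force: 0.0
```

```bash
python3 -c "
from h import *
go(.4885,.262,.004,-2.5)"
```

```text
t 12.45 pos [0.4922 0.2561 0.0906] rpy [-1.7995e+02 -1.5000e-01 -2.8300e+00] F [ 0.8  0.2 -0.9] open 0.0918 -> cm [-0.42 -0.57  8.66] spin -0.33
```

Call:
send_rows([
  {"translation":[-0.4,-0.55,2],"spin":-0.3,"jaw":1},
  {"translation":[-0.4,-0.55,4.5],"spin":-0.3,"jaw":1},
  {"translation":[-0.4,-0.55,6.5],"spin":-0.3,"jaw":1},
  {"translation":[-0.4,-0.55,8],"spin":-0.3,"jaw":1},
  {"translation":[-0.4,-0.55,8.6],"spin":-0.3,"jaw":1},
])

```text
time: 12.95
tool_pos: [0.487, 0.2617, 0.0023]
tool_rot: [3.141, 0.001, -0.043]
contact_force: [-0.3, 1.0, 0.3]
opening: 0.0919
grip_force: 0.0
```

Call:
send_rows([
  {"translation":[0,0,0],"spin":0,"jaw":0.8},
  {"translation":[0,0,0],"spin":0,"jaw":0.65},
  {"translation":[0,0,0],"spin":0,"jaw":0.5},
  {"translation":[0,0,0],"spin":0,"jaw":0.5},
  {"translation":[0,0,0],"spin":0,"jaw":0.5},
], force=20)

```text
time: 13.45
tool_pos: [0.4876, 0.2624, 0.0038]
tool_rot: [-3.141, -0.001, -0.043]
contact_force: [-0.3, -0.7, 2.0]
opening: 0.058
grip_force: 20.0
```

Call:
send_rows([
  {"translation":[0,0,0],"spin":0,"jaw":0.5},
  {"translation":[0,0,-1],"spin":0,"jaw":0.5},
  {"translation":[0,0,-3],"spin":0,"jaw":0.5},
  {"translation":[0,0,-5],"spin":0,"jaw":0.5},
  {"translation":[0,0,-7],"spin":0,"jaw":0.5},
])

```text
time: 13.95
tool_pos: [0.487, 0.2622, 0.0742]
tool_rot: [3.141, 0.0, -0.043]
contact_force: [1.8, -1.3, -1.6]
opening: 0.0576
grip_force: 20.0
```

```bash
python3 -c "
from h import *
go(.5768,-.0678,.15,-15.75)"
```

```text
t 13.95 pos [0.487  0.2622 0.0742] rpy [ 1.7998e+02  2.0000e-02 -2.4500e+00] F [ 1.8 -1.3 -1.6] open 0.0576 -> cm [10.38 32.59 -7.57] spin 13.3
```

Call:
send_rows([
  {"translation":[0,2,-3],"spin":1,"jaw":0.5},
  {"translation":[1,5.5,-6],"spin":3,"jaw":0.5},
  {"translation":[2.5,9.5,-7.6],"spin":5,"jaw":0.5},
  {"translation":[4,13.5,-7.6],"spin":7,"jaw":0.5},
  {"translation":[5.5,17.5,-7.6],"spin":9,"jaw":0.5},
])

```text
time: 14.45
tool_pos: [0.5351, 0.0837, 0.1506]
tool_rot: [-3.141, -0.002, -0.201]
contact_force: [0.8, -0.1, -1.7]
opening: 0.0576
grip_force: 20.0
```

```bash
python3 -c "
from h import *
go(.5768,-.0678,.15,-15.75)"
```

```text
t 14.45 pos [0.5351 0.0837 0.1506] rpy [-1.7998e+02 -1.0000e-01 -1.1500e+01] F [ 0.8 -0.1 -1.7] open 0.0576 -> cm [ 7.11 14.01  0.07] spin 4.25
```

Call:
send_rows([
  {"translation":[2,4,0],"spin":1.5,"jaw":0.5},
  {"translation":[4,8,0],"spin":3,"jaw":0.5},
  {"translation":[5.6,11,0],"spin":4.2,"jaw":0.5},
  {"translation":[6.8,13.4,0],"spin":4.2,"jaw":0.5},
  {"translation":[7.1,14,0],"spin":4.2,"jaw":0.5},
])

```text
time: 14.95
tool_pos: [0.5768, -0.069, 0.1494]
tool_rot: [3.141, -0.0, -0.276]
contact_force: [-0.6, 0.6, -2.5]
opening: 0.0581
grip_force: 20.0
```

Call:
send_rows([
  {"translation":[0,0,0],"spin":0,"jaw":0.5},
  {"translation":[0,0,0],"spin":0,"jaw":0.5},
  {"translation":[0,0,0],"spin":0,"jaw":0.5},
  {"translation":[0,0,0],"spin":0,"jaw":0.5},
  {"translation":[0,0,0],"spin":0,"jaw":0.5},
])

```text
time: 15.45
tool_pos: [0.5764, -0.0653, 0.1493]
tool_rot: [-3.142, -0.0, -0.272]
contact_force: [-0.3, 0.3, -2.0]
opening: 0.058
grip_force: 20.0
```

```bash
python3 -c "
from h import *
go(.5768,-.0678,.098,-15.75)
im,d,W=snap('side','s6');print(monitor.observe()['contact_force'])
cv2.imwrite('pics/s6c.png',np.clip(cv2.resize(im[130:240,230:380,::-1],(750,550),interpolation=2)*1.4,0,255).astype(np.uint8))"
```

```text
t 15.45 pos [ 0.5764 -0.0653  0.1493] rpy [-1.800e+02 -1.000e-02 -1.558e+01] F [-0.3  0.3 -2. ] open 0.058 -> cm [0.1  0.23 5.13] spin 0.17
[-0.73121195 -0.19491363 -0.64219218]
```

View pics/s6c.png

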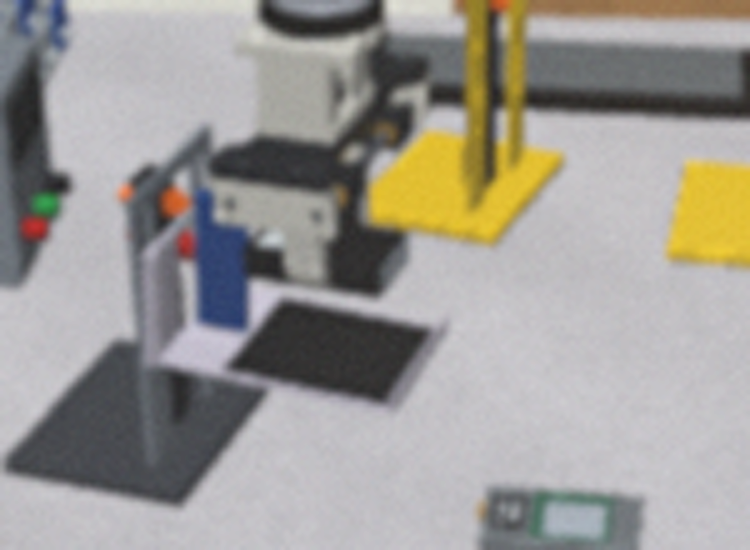

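Call:
send_rows([
  {"translation":[0.05,0.2,1.2],"spin":0.2,"jaw":0.5},
  {"translation":[0.05,0.2,2.6],"spin":0.2,"jaw":0.5},
  {"translation":[0.05,0.2,4],"spin":0.2,"jaw":0.5},
  {"translation":[0.05,0.2,5],"spin":0.2,"jaw":0.5},
  {"translation":[0.05,0.2,5.2],"spin":0.2,"jaw":0.5},
])

```text
time: 16.0
tool_pos: [0.5755, -0.0681, 0.0953]
tool_rot: [3.141, 0.003, -0.277]
contact_force: [-1.2, 0.2, -0.5]
opening: 0.0579
grip_force: 20.0
```

Call:
send_rows([
  {"translation":[0,0,0.1],"spin":0,"jaw":0.5},
  {"translation":[0,0,0.2],"spin":0,"jaw":0.5},
  {"translation":[0,0,0.3],"spin":0,"jaw":0.5},
  {"translation":[0,0,0.4],"spin":0,"jaw":0.5},
  {"translation":[0,0,0.4],"spin":0,"jaw":0.5},
])

```text
time: 16.5
tool_pos: [0.5765, -0.0683, 0.0934]
tool_rot: [3.142, -0.0, -0.277]
contact_force: [-0.2, 0.4, -1.3]
opening: 0.0575
grip_force: 20.0
```

Call:
send_rows([
  {"translation":[0,0,0.05],"spin":0,"jaw":0.5},
  {"translation":[0,0,0.1],"spin":0,"jaw":0.5},
  {"translation":[0,0,0.15],"spin":0,"jaw":0.5},
  {"translation":[0,0,0.2],"spin":0,"jaw":0.5},
  {"translation":[0,0,0.2],"spin":0,"jaw":0.5},
])

```text
time: 17.0
tool_pos: [0.5765, -0.0683, 0.0915]
tool_rot: [3.142, -0.0, -0.277]
contact_force: [-0.5, 1.0, 1.3]
opening: 0.0579
grip_force: 20.0
```

Call:
send_rows([
  {"translation":[0,0,0],"spin":0,"jaw":0.68},
  {"translation":[0,0,0],"spin":0,"jaw":0.75},
  {"translation":[0,0,0],"spin":0,"jaw":0.8},
  {"translation":[0,0,0],"spin":0,"jaw":0.8},
  {"translation":[0,0,0],"spin":0,"jaw":0.8},
])

```text
time: 17.5
tool_pos: [0.5764, -0.0683, 0.0912]
tool_rot: [3.142, -0.0, -0.277]
contact_force: [-0.9, 1.3, 1.0]
opening: 0.0736
grip_force: 0.0
```

Call:
send_rows([
  {"translation":[0,0,-1],"spin":0,"jaw":0.8},
  {"translation":[0,0,-3],"spin":0,"jaw":0.8},
  {"translation":[0,0,-6],"spin":0,"jaw":0.8},
  {"translation":[0,0,-10],"spin":0,"jaw":0.8},
  {"translation":[0,0,-14],"spin":0,"jaw":0.8},
])

```text
time: 18.0
tool_pos: [0.5761, -0.0682, 0.2333]
tool_rot: [3.142, 0.0, -0.277]
contact_force: [-0.1, -0.8, 0.1]
opening: 0.0732
grip_force: 0.0
```

Call:
send_rows([
  {"translation":[-2,-2,0],"spin":0,"jaw":0.8},
  {"translation":[-5,-6,0],"spin":0,"jaw":0.8},
  {"translation":[-8,-10,0],"spin":0,"jaw":0.8},
  {"translation":[-11,-14,0],"spin":0,"jaw":0.8},
  {"translation":[-14,-18,0],"spin":0,"jaw":0.8},
])

```text
time: 18.5
tool_pos: [0.49, 0.1447, 0.2322]
tool_rot: [-3.141, -0.001, -0.277]
contact_force: [1.2, 0.7, -0.3]
opening: 0.0736
grip_force: 0.0
```

Call:
send_rows([
  {"translation":[0,0,0],"spin":0,"jaw":0.8},
  {"translation":[0,0,0],"spin":0,"jaw":0.8},
  {"translation":[0,0,0],"spin":0,"jaw":0.8},
  {"translation":[0,0,0],"spin":0,"jaw":0.8},
  {"translation":[0,0,0],"spin":0,"jaw":0.8},
])

```text
time: 19.0
tool_pos: [0.4914, 0.1419, 0.2311]
tool_rot: [3.141, 0.0, -0.279]
contact_force: [0.5, 0.4, -0.1]
opening: 0.0737
grip_force: 0.0
```

```bash
python3 - <<'E'
from h import *
im,d,W=snap("side","s7"); imt,dt,Wt=snap("top","t7")
a=cv2.resize(im[140:230,220:340,::-1],(560,420),interpolation=2);b=cv2.resize(imt[110:200,310:430,::-1],(560,420),interpolation=2)
cv2.imwrite("pics/c7.png",np.clip(np.hstack([a[:,:400],b[:,:400]])*1.5,0,255).astype(np.uint8))
a=np.radians(-15.75);ex=np.array([np.cos(a),np.sin(a)]);ey=np.array([-ex[1],ex[0]])
P=Wt[...,:2]-np.array([.6504,-.0886]);X=P@ex*1000+-27.5;Y=P@ey*1000;Z=Wt[...,2]*1000
q=(X>-165)&(X<-50)&(abs(Y)<45)&(Z>100)&(Z<125)
print(q.sum(),np.percentile(X[q],[2,50,98]).round(1),np.percentile(Y[q],[2,50,98]).round(1),np.median(Z[q]).round(1),np.linalg.lstsq(np.c_[X[q],Y[q],np.ones(q.sum())],Z[q],rcond=None)[0].round(3))
hs=cv2.cvtColor(imt,cv2.COLOR_RGB2HSV);m=cv2.inRange(hs,(3,150,100),(14,255,255));m[:,400:]=0
k,l,s,c=cv2.connectedComponentsWithStats(m);print(s[1:,4],c[1:].round(1))
E
```

```text
486 [-146.7 -102.5  -58.2] [-28.9  -1.2  26.4] 107.5 [4.4000e-02 2.0000e-03 1.1207e+02]
[ 7 14] [[353.7 123. ]
 [350.9 133.9]]
```

View pics/c7.png

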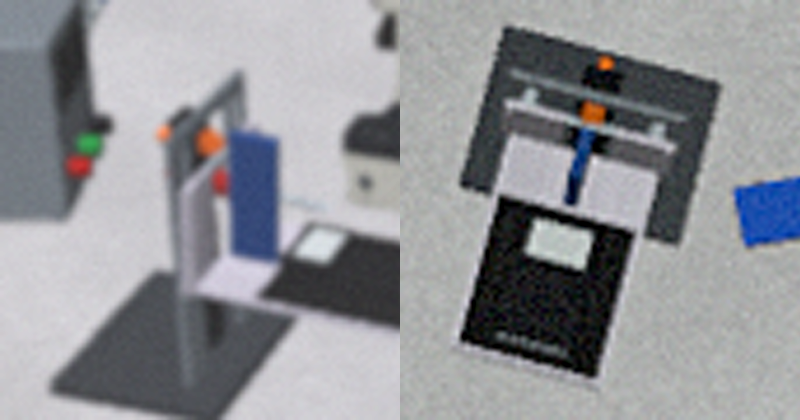

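The hotspot lies flat and centred on the tray, with its label at (560,245) in the crop. The catch nose at (593,113) and the pin at (605,63) are back at their original "out" pixels.

```bash
python3 -c "
from h import *
print(job.hand_in())"
```

```text
the job is handed in; nothing more can be done
None
```

The job is handed in, and no verdict came back: the bracket is hooked in the upper slots and pressed fully home, the orange catch is out over its crossbar, the hotspot lies flat and centred on the tray, and the arm touched nothing else on the bench.

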